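Load the wax bar into the sloping carving jig

ROBOT

A 6-joint arm with a two-finger parallel gripper is mounted at the origin on the work surface; the furniture and walls round the work are solid. World frame = base frame: x ahead of the robot, y to its left, z up, the work surface at z = 0. Lengths are in m, angles in rad, forces in N, time in s.
With the tool pointing down it reaches from about 0.35 to 0.775 m from the base axis. Payload 7.3 kg.
Tool frame: the origin (TCP) lies at the very end of the fingers, on their centre line; the grasp point (between the pads) lies 19 mm behind it; z points along the fingers, x is the direction in which the jaws open and shut, and the axes are right-handed (so a half turn about z gives the same grasp; the last joint's range is limited). The gripper opens to 92 mm and grips with 3 to 60 N. Pads are 19 mm wide; open, the fingers measure 130 mm over their backs; the gripper's body (75 mm by 190 mm) begins 47 mm behind the grasp point.
Start: joints at [1.159, 0.342, 1.524, -0, 1.275, -0.146], TCP at [0.138, 0.507, 0.227] pointing down, gripper open.
Joint ranges: [-2.53, 2.53], [-0.77, 2.02], [0.04, 2.7], [-1, 4.14], [0.28, 2.66], [-3.11, 3.11]. Speed limits (rad/s): [2.57, 2.57, 3.14, 3.14, 3.14, 3.14].

INTERFACE

Orientations are given as [roll, pitch, yaw] about the fixed x, y, z axes, in that order (R = Rz(yaw) Ry(pitch) Rx(roll)).
In Python, from cell import observe, read_camera, camera_params, hand_in gives the robot as it stands.
- The arm moves only by the tool apply_moves, never from a script. Its argument "increments" is a list of rows, each an object with "grip": the opening, from 0 (shut) to 1 (fully open); "linear": the shift along the world's x, y, z in mm, a list of three; "turn": the turn, a rotation vector about the world's x, y, z in units of 6 degrees (1.0 is 6 degrees), a list of three. A call has 1 to 10 rows; each row is the pose to reach, as a shift and turn from the pose commanded when the call began; what a row does not reach only later rows make up. A row lasts 1/10 s, in which the tool goes at most 50 mm and 8.59 degrees, less where a joint would pass 70% of its speed; a pose out of reach is approached as far as the arm can. A call with a gripper value outside its range is refused whole. The fingers move at their own pace and stop on an object; "grip_force" is the grip in N (left out, the last holds). Time passes only in rows, so rows that repeat a pose let the fingers close. It gives the time, the measured TCP pose, the force and the opening at its end, in the units of the state.
- observe(): the state, without advancing time (a new reading comes with each control period).
- read_camera(name): name is "scene" or "top" or "wrist"; returns the picture (420x560x3 uint8, red, green, blue); there is no depth.
- camera_params(name): a dict with "camera_matrix" (3x3 intrinsics, pixels), "world_to_cam" (4x4, takes a point from world to camera coordinates); the wrist camera has in their place "hand_eye" (4x4, takes a point from camera to tool coordinates, whose origin is the TCP and whose axes are the tool frame's). Camera axes: x right, y up, looking along -z (the intrinsics and any distortion apply to the point x, -y, -z); pixel columns grow to the right and rows downward; lengths in m; the calibration is good to about 2 mm. A picture is of the moment at which its call begins: read the wrist's pose just before it. camera_params takes no time and is no camera call.
- hand_in(): hands the job in, once; it reports no verdict.
The state is a dict: "time": time; "qpos": joint angles; "qvel": joint speeds; "joint_efforts": joint torques, N m; "tool_pos": TCP position; "tool_rot": TCP orientation; "contact_force": force on the tool from outside, world axes, zero at the start; "torque": the same for the moment, N m; "opening": finger opening in m.
Only numpy, scipy, OpenCV 4.12 (cv2) and the standard library are available. Lean on these libraries where they do the work, as an engineer would, in place of code of your own. Each camera call takes 0.05 s, during which the arm holds its last target.

TASK

Load the bar of modelling wax into the sloping carving jig: lay it flat on the lower part of the ramp, pointing up the slope, let go, then push it from behind up under the bridge until it is fully home against the top stop. Seat it there with a steady push of about 10 N for a moment (the wax dents: at the stop, never push it with more than 18 N), then take the hand away and leave the bar lying against the stop. Leave the other things on the table where they are.

Things in the scene. Friction and masses are not known exactly. Their poses are not given: they have to be found in the camera images.
- wax_bar: Bar of green modelling wax, loose, lying flat on the table well to the robot's right of the jig: a box 32 mm wide, 75 mm long, 14 mm high, about 120 g. Origin: centre of its underside. Its y axis runs the long way, but its sides are turned 0.07 rad clockwise (seen from above) from its axes. Either end may go up first.
- deck: Wooden deck of the carving jig, a ramp fixed to the table, rising 0.17 rad, away from the robot. Origin: middle of the lower edge of its top surface, 10 mm above the table. Its x runs up the slope along the surface, y across to the left, z square to the surface. 240 mm long (x), 100 mm wide. The lower part, x = 0 to 138 mm, is bare. A seated bar has its lower end at x = 110 to 136 mm.
- gate_mouth (a point): On the deck's centre line at x = 138 mm, where two flared aluminium guides, 16 mm high, begin, 54 mm apart inside. They lead in to two cheeks 38 mm apart inside, at deck x = 158 to 180 mm. A bridge over the cheeks, deck x = 159 to 179 mm, leaves 22 mm of height below it; its top with screws is 31 mm above the deck. The bar can go in only from below.
- stop_rail: The two slotted rails (10 mm high) at the top of the deck that carry the top stop, a steel block 36 mm wide, 24 mm high. Origin: on the centre line at deck x = 198 mm; axes as the deck's. The stop is rigid, but clamped anywhere along the slot: its downhill face lies at x = -13 to +13 mm from this origin and is not measured, so find it by feel.
- feeler (a joint): Thin brass feeler pin (6 mm across) in the middle of the stop's downhill face, 7 mm above the deck, on a very weak spring (under 0.1 N). 0 = out, standing 5 mm proud of the face; 0.005 m = pushed in flush, as it is when the bar lies against the stop.
- sanding_block: cork sanding block, 64x100x28 mm, loose; origin: centre of its underside. Not to be disturbed.
- masking_tape: ring of masking tape lying flat, 104 mm across, 25 mm high, loose; origin: centre of its underside. Not to be disturbed.
- hex_key: small black L-shaped hex key, 48x80x5 mm, loose; origin: centre of its underside. Not to be disturbed.
Not all that is in view belongs to the job. What is meant by the wax_bar is not grey or purple, and is the larger of those in its own colour.

How it is judged:
By the outcome, as a careful person would: the job done as asked, in the order asked, and still so for the second after the job is handed in, with the robot touching nothing.
It also fails if it takes over 67 s, if anything falls off the work surface, if the arm or the gripper's body presses on something with over 40 N, if the wrist force passes 120 N, or if a joint passes its speed limit or range.

## Working session

There is one attempt and no reset: what is moved stays moved. The work goes in short steps, Python scripts to look and compute and a tool call to move; the robot and the scene stay as the last step left them, time stands still between calls to the robot, and variables do not carry over. Pictures are saved under pics/ and viewed, and the job is handed in when it is done.

Besides the shell and the picture viewer there is one more tool, called after "Request:" by a JSON object that holds its "name" and its "arguments". apply_moves: Moves the arm, as the interface text tells. Its arguments: {"type":"object","properties":{"increments":{"type":"array","items":{"type":"object","properties":{"grip":{"type":"number"},"linear":{"type":"array","items":{"type":"number"}},"turn":{"type":"array","items":{"type":"number"}}}}},"grip_force":{"type":"number"}},"required":["increments"]}

```bash
mkdir -p pics; ls
python3 - <<'E'
from cell import *
import cv2
print(observe())
for n in ("scene","top"):
    im=read_camera(n); cv2.imwrite(f"pics/{n}0.png",im[:,:,::-1]); print(n,camera_params(n))
print(camera_params("wrist"))
E
```

```text
pics
{'time': 0.0, 'qpos': array([ 1.15899746e+00,  3.42718285e-01,  1.52502632e+00, -1.76248266e-05,
        1.27539845e+00, -1.46027900e-01]), 'qvel': array([0.00035821, 0.00156621, 0.00117644, 0.000403  , 0.00245727,
       0.00056138]), 'joint_efforts': array([-2.51216705e-03, -4.31259942e+01, -2.44205046e+01,  7.14538177e-02,
        5.63717773e-02, -8.45825571e-05]), 'tool_pos': array([0.13772389, 0.50618575, 0.22604402]), 'tool_rot': array([-3.14138373e+00,  1.53635393e-03,  1.30503067e+00]), 'contact_force': array([-0.30464785, -0.65329338, -0.16266924]), 'torque': array([0.0357927 , 0.03794821, 0.02421666]), 'opening': 0.09151082009892458}
scene {'camera_matrix': array([[384.16527914,   0.        , 288.85489591],
       [  0.        , 384.16527914, 204.70431343],
       [  0.        ,   0.        ,   1.        ]]), 'world_to_cam': array([[ 0.7985894 , -0.60165009,  0.01649676, -0.54471415],
       [ 0.29497583,  0.41512821,  0.8606148 , -0.16585646],
       [-0.52463724, -0.68241171,  0.50898922, -0.66144673],
       [ 0.        ,  0.        ,  0.        ,  1.        ]])}
to
[... 263 characters left out ...]
99603682,  0.00353264,  0.08887172, -0.59631697],
       [-0.08893293,  0.02536178,  0.99571468, -0.95636289],
       [ 0.        ,  0.        ,  0.        ,  1.        ]])}
{'camera_matrix': array([[324.95550382,   0.        , 277.83061364],
       [  0.        , 324.95550382, 206.6635606 ],
       [  0.        ,   0.        ,   1.        ]]), 'hand_eye': array([[ 9.99999917e-01, -3.62593649e-04,  1.83898661e-04,
        -4.23650035e-04],
       [-2.88502764e-04, -9.51576267e-01, -3.07412629e-01,
        -8.37163633e-02],
       [ 2.86459469e-04,  3.07412551e-01, -9.51576293e-01,
        -1.56402628e-01],
       [ 0.00000000e+00,  0.00000000e+00,  0.00000000e+00,
         1.00000000e+00]])}
```

View pics/scene0.png

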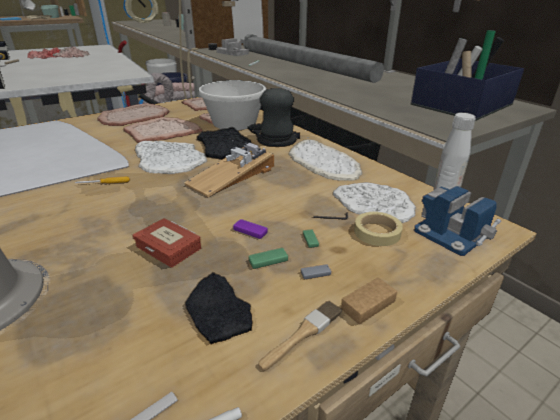

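View pics/top0.png

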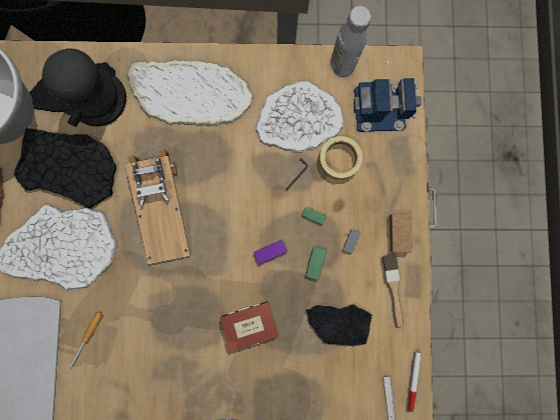

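The top view shows two green bars. The larger is at top (316,263) / scene (268,258) and the smaller at top (314,216) / scene (311,239). There are also a purple one at top (270,252) and a grey one at (351,242). The larger green one fits the description. I'll enlarge it to confirm, along with the jig.

Run:
```python
import cv2,numpy as np
t=cv2.imread("pics/top0.png"); s=cv2.imread("pics/scene0.png")
def crop(im,x0,y0,w,h,k): return cv2.resize(im[y0:y0+h,x0:x0+w],None,fx=k,fy=k,interpolation=cv2.INTER_CUBIC)
a=crop(t,110,140,100,130,4.6)[:598]; b=crop(t,290,200,70,90,4.4)
cv2.imwrite("pics/c_top.png",np.hstack([a,np.vstack([b,np.zeros((a.shape[0]-b.shape[0],b.shape[1],3),np.uint8)])]))
cv2.imwrite("pics/c_scene.png",np.vstack([crop(s,180,140,100,60,5),crop(s,235,215,100,58,5)]))
def blob(im):
    h=cv2.cvtColor(im,cv2.COLOR_BGR2HSV); m=cv2.inRange(h,(60,80,40),(90,255,255))
    n,l,st,c=cv2.connectedComponentsWithStats(m)
    for i in range(1,n):
        if st[i,4]>60:
            cs,_=cv2.findContours((l==i).astype(np.uint8),0,2); print(st[i],c[i],cv2.minAreaRect(cs[0]), cv2.boxPoints(cv2.minAreaRect(cs[0])).round(1).tolist())
blob(t);blob(s)
```

```text
[475  30  21  50 441] [484.71655329  53.98412698] ((484.5712585449219, 54.229270935058594), (8.95816421508789, 50.236976623535156), 14.743562698364258) [[473.79998779296875, 77.4000015258789], [486.6000061035156, 28.799999237060547], [495.29998779296875, 31.100000381469727], [482.5, 79.69999694824219]]
[304 230  15  17 154] [310.51298701 238.35714286] ((310.36083984375, 238.0618896484375), (18.073162078857422, 9.138115882873535), 66.03751373291016) [[302.5, 231.6999969482422], [310.8999938964844, 227.89999389648438], [318.20001220703125, 244.5], [309.8999938964844, 248.1999969482422]]
[250 249  38  19 448] [267.88169643 257.9375    ] ((268.2445983886719, 257.8762512207031), (12.809698104858398, 36.966400146484375), 77.19573211669922) [[248.8000030517578, 255.6999969482422], [284.79998779296875, 247.5], [287.70001220703125, 260.0], [251.60000610351562, 268.20001220703125]]
```

View pics/c_top.png

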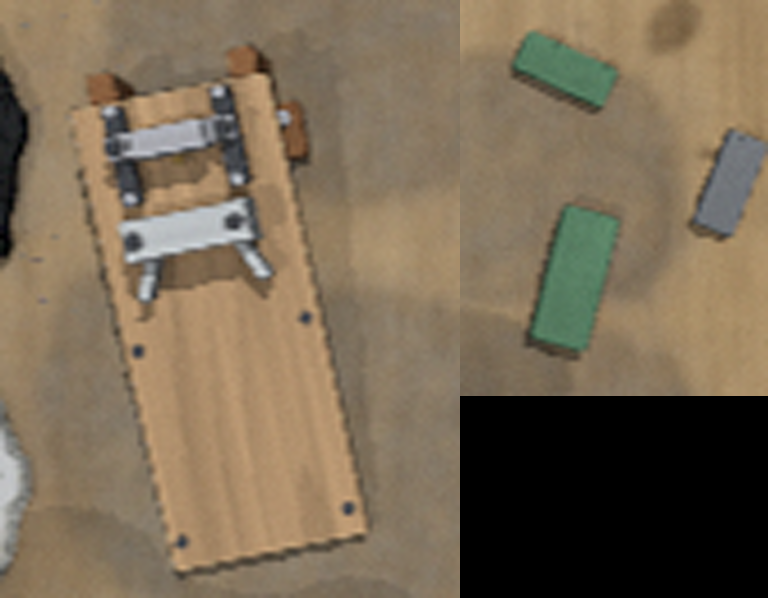

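View pics/c_scene.png

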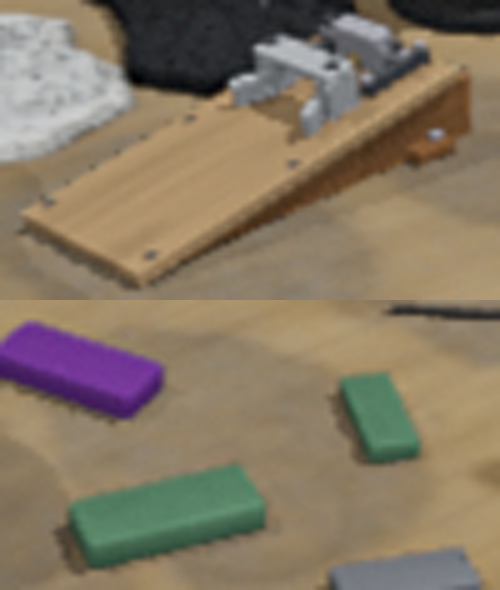

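Confirmed: the larger green bar is at top (316,263), about twice the size of the other. Next I triangulate the bar and deck corners.

```bash
cat > h.py <<'E'
import numpy as np, cv2
from scipy.spatial.transform import Rotation as R
from scipy.optimize import least_squares
import cell
def cam(name,st=None):
    p=cell.camera_params(name); K=p["camera_matrix"]
    if "world_to_cam" in p: W=p["world_to_cam"]
    else:
        T=np.eye(4); T[:3,:3]=R.from_euler('xyz',st["tool_rot"]).as_matrix(); T[:3,3]=st["tool_pos"]
        W=np.linalg.inv(T@p["hand_eye"])
    F=np.diag([1,-1,-1,1.])
    return K@(F@W)[:3]
def proj(P,X):
    X=np.atleast_2d(X); h=np.c_[X,np.ones(len(X))]@P.T; return h[:,:2]/h[:,2:]
def tri(P1,P2,a,b):
    X=cv2.triangulatePoints(P1,P2,np.array(a,float).T,np.array(b,float).T); return (X[:3]/X[3]).T
def onplane(P,uv,z):
    out=[]
    for u,v in np.atleast_2d(uv):
        A=np.array([P[0]-u*P[2],P[1]-v*P[2]]); out.append(np.r_[np.linalg.solve(A[:,:2],-(A[:,2]*z+A[:,3])),z])
    return np.array(out)
def uncrop(pts,k,x0,y0): return (np.array(pts,float)+.5)/k-.5+[x0,y0]
def deckT(x,y,yaw,z=.01):
    T=np.eye(4);T[:3,:3]=(R.from_euler('z',yaw)*R.from_euler('y',-.17)).as_matrix();T[:3,3]=x,y,z;return T
E
python3 - <<'E'
from h import *
Pt,Ps=cam("top"),cam("scene")
dt=uncrop([(178,575),(367,533),(270,75)],4.6,110,140); ds=uncrop([(22,215),(140,285),(468,70)],5,180,140)
print("deck LL LR UR\n",tri(Pt,Ps,dt,ds).round(4))
bt=uncrop([(72,335),(110,204),(160,218),(123,350)],4.4,290,200); bs=uncrop([(68,212),(240,165),(266,203),(92,249)],5,235,215)
b=tri(Pt,Ps,bt,bs);print("bar\n",b.round(4)); bp=onplane(Pt,bt,.014);print(bp.round(4),bp.mean(0))
e=bp[1]-bp[0];f=bp[2]-bp[3];print(np.linalg.norm(e),np.linalg.norm(f),np.arctan2(e[1],e[0]),np.arctan2(f[1],f[0]))
dl=np.array([[0,.05,0],[0,-.05,0],[.24,.05,0],[.24,-.05,0]])
d4=uncrop([(178,575),(367,533),(72,112),(270,75)],4.6,110,140)
def res(p):
    T=deckT(*p); X=dl@T[:3,:3].T+T[:3,3]; return np.r_[(proj(Pt,X)-d4).ravel(),(proj(Ps,X[[0,1,3]])-ds).ravel()]
r=least_squares(res,[.6,.2,.2]);print(r.x,r.fun.round(1))
E
```

```text
deck LL LR UR
 [[0.4701 0.1868 0.0104]
 [0.4915 0.0926 0.0037]
 [0.7227 0.1353 0.0507]]
bar
 [[ 0.4431 -0.1837  0.0086]
 [ 0.5133 -0.204   0.0134]
 [ 0.506  -0.231   0.0144]
 [ 0.436  -0.2113  0.0116]]
[[ 0.444  -0.1836  0.014 ]
 [ 0.5139 -0.2044  0.014 ]
 [ 0.5065 -0.2314  0.014 ]
 [ 0.436  -0.211   0.014 ]] [ 0.47510166 -0.20757478  0.014     ]
0.07296520856648893 0.07332811097725682 -0.2883714970239123 -0.2819280499090119
[0.48023293 0.13815609 0.20012661] [-0.  -0.2  1.   0.4  0.1 -0.4  0.2 -0.6 -0.1  0.1 -0.3 -1.5 -1.4  0. ]
```

Heights and sizes are consistent: deck lower edge z≈0.01, bar 73×29 mm, about 14 mm high. Now I move over the bar to refine with the wrist camera.

Request:
{"name": "apply_moves", "arguments": {"increments": [{"linear": [50,-28,0],"grip": 0.6},{"linear": [95,-52,0],"grip": 0.6},{"linear": [140,-78,0],"grip": 0.6},{"linear": [185,-105,0],"grip": 0.6},{"linear": [230,-130,0],"grip": 0.6},{"linear": [265,-165,0],"grip": 0.6},{"linear": [290,-208,0],"grip": 0.6},{"linear": [310,-250,0],"grip": 0.6},{"linear": [330,-295,0],"grip": 0.6},{"linear": [340,-340,0],"grip": 0.6}]}}

```text
schema error: expected keys grip, linear, turn
```

Request:
{"name": "apply_moves", "arguments": {"increments": [{"linear": [0,-48,0],"grip": 0.6},{"linear": [0,-96,0],"grip": 0.6},{"linear": [0,-144,0],"grip": 0.6},{"linear": [0,-192,-15],"grip": 0.6},{"linear": [0,-240,-30],"grip": 0.6},{"linear": [0,-285,-45],"grip": 0.6},{"linear": [0,-330,-60],"grip": 0.6},{"linear": [-3,-374,-75],"grip": 0.6},{"linear": [-3,-374,-85],"grip": 0.6},{"linear": [-3,-374,-85],"grip": 0.6}]}}

```text
schema error: expected keys grip, linear, turn
```

Run:
```python
from h import *
import json
st=cell.observe(); im=cell.read_camera("wrist"); cv2.imwrite("pics/w1.png",im[:,:,::-1]); print(st)
np.savez("w1.npz",tool_pos=st["tool_pos"],tool_rot=st["tool_rot"])
h=cv2.cvtColor(im,cv2.COLOR_RGB2HSV); m=cv2.inRange(h,(60,80,40),(90,255,255))
n,l,s,c=cv2.connectedComponentsWithStats(m)
for i in range(1,n):
    if s[i,4]>300: print(s[i],c[i])
```

```text
{'time': 0.1, 'qpos': array([ 1.15899983e+00,  3.42684856e-01,  1.52488664e+00,  4.01137390e-05,
        1.27539025e+00, -1.45983464e-01]), 'qvel': array([-0.00035207, -0.00152257, -0.00298953,  0.00146715, -0.00123544,
        0.00074554]), 'joint_efforts': array([ 1.62307097e-03, -4.31997728e+01, -2.44696999e+01,  7.19710300e-02,
        5.25754457e-02, -5.60287765e-05]), 'tool_pos': array([0.13773407, 0.50625602, 0.22611011]), 'tool_rot': array([-3.14135555e+00,  1.34894954e-03,  1.30497175e+00]), 'contact_force': array([-0.28386892,  0.02023165,  0.41636048]), 'torque': array([ 0.00177598, -0.00651705,  0.03222414]), 'opening': 0.09167279064133278}
```

View pics/w1.png

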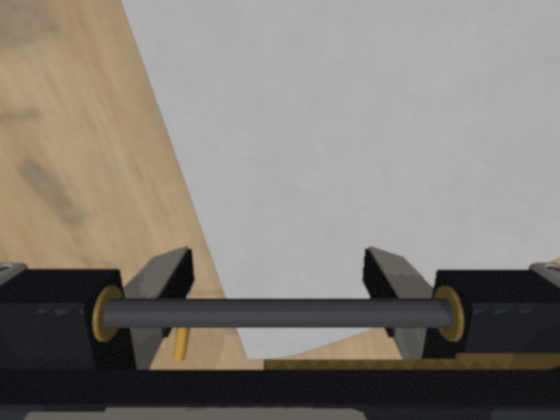

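The wrist view shows the table with the fingers at the bottom (row ≈266). The moves were refused because each row needs a "turn" key, so I'm resending them.

Request:
{"name": "apply_moves", "arguments": {"increments": [{"linear": [50,-28,0],"turn": [0,0,0],"grip": 0.6},{"linear": [95,-52,0],"turn": [0,0,0],"grip": 0.6},{"linear": [140,-78,0],"turn": [0,0,0],"grip": 0.6},{"linear": [185,-105,0],"turn": [0,0,0],"grip": 0.6},{"linear": [230,-130,0],"turn": [0,0,0],"grip": 0.6},{"linear": [265,-165,0],"turn": [0,0,0],"grip": 0.6},{"linear": [290,-208,0],"turn": [0,0,0],"grip": 0.6},{"linear": [315,-250,0],"turn": [0,0,0],"grip": 0.6},{"linear": [340,-293,0],"turn": [0,0,0],"grip": 0.6},{"linear": [360,-338,0],"turn": [0,0,0],"grip": 0.6}]}}

```text
time: 1.15
tool_pos: [0.4944, 0.1761, 0.2265]
tool_rot: [-3.141, -0.0, 1.305]
contact_force: [0.8, 0.5, 0.2]
opening: 0.0551
```

Request:
{"name": "apply_moves", "arguments": {"increments": [{"linear": [0,-48,0],"turn": [0,0,0],"grip": 0.6},{"linear": [0,-96,0],"turn": [0,0,0],"grip": 0.6},{"linear": [0,-144,0],"turn": [0,0,0],"grip": 0.6},{"linear": [0,-190,-10],"turn": [0,0,0],"grip": 0.6},{"linear": [0,-236,-20],"turn": [0,0,0],"grip": 0.6},{"linear": [0,-280,-35],"turn": [0,0,0],"grip": 0.6},{"linear": [5,-325,-50],"turn": [0,0,0],"grip": 0.6},{"linear": [10,-370,-60],"turn": [0,0,0],"grip": 0.6},{"linear": [10,-384,-65],"turn": [0,0,0],"grip": 0.6},{"linear": [10,-384,-65],"turn": [0,0,0],"grip": 0.6}]}}

```text
time: 2.15
tool_pos: [0.5028, -0.2076, 0.1605]
tool_rot: [-3.139, -0.001, 1.302]
contact_force: [-0.2, 1.7, -0.2]
opening: 0.0551
```

Run:
```python
from h import *
st=cell.observe(); im=cell.read_camera("wrist"); cv2.imwrite("pics/w2.png",im[:,:,::-1]); print(st["time"],st["tool_pos"],st["tool_rot"],st["contact_force"],st["opening"])
np.savez("w2.npz",tool_pos=st["tool_pos"],tool_rot=st["tool_rot"])
h=cv2.cvtColor(im,cv2.COLOR_RGB2HSV); m=cv2.inRange(h,(60,80,40),(90,255,255))
n,l,s,c=cv2.connectedComponentsWithStats(m)
for i in range(1,n):
    if s[i,4]>300: print(s[i],c[i])
```

```text
2.15 [ 0.50278781 -0.20758243  0.1604776 ] [-3.13941461e+00 -6.23439985e-04  1.30180151e+00] [-0.17390123  1.65006713 -0.19926445] 0.05506303516192542
```

View pics/w2.png

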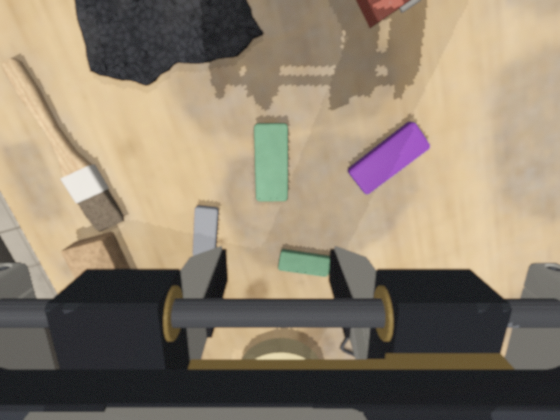

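The large green bar is at (272,162) in the wrist view, with long sides almost along the image column and space on both sides. The small green bar is at (305,262).

Run:
```python
from h import *
im=cv2.imread("pics/w2.png"); st=dict(np.load("w2.npz")); P=cam("wrist",st)
h=cv2.cvtColor(im,cv2.COLOR_BGR2HSV); m=cv2.inRange(h,(60,60,30),(90,255,255)); m[:,:240]=0;m[:100]=0;m[215:]=0;m[:,310:]=0
c=max(cv2.findContours(m,0,1)[0],key=cv2.contourArea); r=cv2.minAreaRect(c); print(r); b=cv2.boxPoints(r)
X=onplane(P,b,.014); print(X.round(4),X.mean(0).round(4))
L=[np.linalg.norm(X[i]-X[(i+1)%4]) for i in range(4)];print(L)
i=int(np.argmax(L[:2])); d=X[(i+1)%4]-X[i]; print("yaw",np.arctan2(d[1],d[0]))
cv2.imwrite("pics/w2c.png",cv2.resize(im[110:215,240:310],None,fx=5,fy=5,interpolation=2))
# height: top camera vs wrist (centres)
Pt=cam("top"); print("tri centre",tri(Pt,P,[uncrop([(116,277)],4.4,290,200)[0]],[b.mean(0)]))
# reverse check of bar corners from the top view in wrist
bp=np.array([[.444,-.1836,.014],[.5139,-.2044,.014],[.5065,-.2314,.014],[.436,-.211,.014]]);print(proj(P,bp),b)
```

```text
((271.0, 157.0), (66.0, 30.0), 90.0)
[[ 0.435  -0.2098  0.014 ]
 [ 0.4422 -0.1836  0.014 ]
 [ 0.5018 -0.1996  0.014 ]
 [ 0.4941 -0.2274  0.014 ]] [ 0.4683 -0.2051  0.014 ]
[np.float64(0.027165798319425026), np.float64(0.061749957907715196), np.float64(0.02890635345430099), np.float64(0.06175911415157851)]
yaw -0.2610319140067629
tri centre [[ 0.47329461 -0.2095702  -0.02259226]]
[[286.55344471 125.99627453]
 [284.40760582 202.82070851]
 [255.71506015 202.85653146]
 [255.08224808 125.49973999]] [[256. 124.]
 [286. 124.]
 [286. 190.]
 [256. 190.]]
```

View pics/w2c.png

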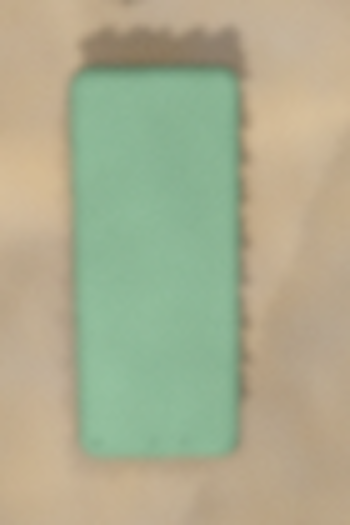

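Run:
```python
from h import *
st=dict(np.load("w2.npz")); P=cam("wrist",st);Pt=cam("top")
b=uncrop([(73,70),(80,457),(241,457),(240,70)],5,240,110)[[3,2,1,0]]
bt=uncrop([(72,335),(110,204),(160,218),(123,350)],4.4,290,200)
print(tri(Pt,P,bt,b).round(4)); X=onplane(P,b,.014);print(X.round(4),X.mean(0)); 
for i,j in((0,1),(3,2)):
  d=X[j]-X[i];print(np.linalg.norm(d),np.arctan2(d[1],d[0]))
```

```text
[[ 0.4432 -0.1832  0.0096]
 [ 0.5137 -0.2031  0.013 ]
 [ 0.5064 -0.2321  0.0074]
 [ 0.4348 -0.2126 -0.0023]]
[[ 0.4422 -0.1821  0.014 ]
 [ 0.513  -0.2007  0.014 ]
 [ 0.5047 -0.231   0.014 ]
 [ 0.4342 -0.2113  0.014 ]] [ 0.47351022 -0.20628392  0.014     ]
0.07317394436376624 -0.25686659475504753
0.07316671514221176 -0.27227629867116826
```

Both measurements agree: bar centre ≈ (0.4745,-0.2065), sides at yaw ≈ -0.277, top about 10–14 mm high. Descending.

Request:
{"name": "apply_moves", "arguments": {"increments": [{"linear": [-28,1,-30],"turn": [0,0,-0.1],"grip": 0.6},{"linear": [-28,1,-70],"turn": [0,0,-0.1],"grip": 0.6},{"linear": [-28,1,-105],"turn": [0,0,-0.1],"grip": 0.6},{"linear": [-28,1,-130],"turn": [0,0,-0.1],"grip": 0.6},{"linear": [-28,1,-145],"turn": [0,0,-0.1],"grip": 0.6},{"linear": [-28,1,-153],"turn": [0,0,-0.1],"grip": 0.6},{"linear": [-28,1,-156],"turn": [0,0,-0.1],"grip": 0.6},{"linear": [-28,1,-156],"turn": [0,0,-0.1],"grip": 0.6}], "grip_force": 12}}

```text
time: 3.0
tool_pos: [0.476, -0.2045, 0.0063]
tool_rot: [3.141, 0.0, 1.296]
contact_force: [0.3, -0.6, -0.5]
opening: 0.0553
```

Request:
{"name": "apply_moves", "arguments": {"increments": [{"linear": [-1,-2,-2],"turn": [0,0,0],"grip": 0.6},{"linear": [-1,-2,-2],"turn": [0,0,0],"grip": 0.4},{"linear": [-1,-2,-2],"turn": [0,0,0],"grip": 0.2},{"linear": [-1,-2,-2],"turn": [0,0,0],"grip": 0.2},{"linear": [-1,-2,-2],"turn": [0,0,0],"grip": 0.2},{"linear": [-1,-2,-2],"turn": [0,0,0],"grip": 0.2}], "grip_force": 12}}

```text
time: 3.6
tool_pos: [0.4746, -0.2072, 0.004]
tool_rot: [3.141, 0.0, 1.294]
contact_force: [-0.8, 0.0, 2.6]
opening: 0.0318
```

Gripped at 31.8 mm, as expected. I lift and work out the placing pose.

Request:
{"name": "apply_moves", "arguments": {"increments": [{"linear": [0,0,10],"turn": [0,0,0],"grip": 0.2},{"linear": [0,0,40],"turn": [0,0,0],"grip": 0.2},{"linear": [0,0,85],"turn": [0,0,0],"grip": 0.2},{"linear": [0,0,125],"turn": [0,0,0],"grip": 0.2},{"linear": [0,10,160],"turn": [0,0,0],"grip": 0.2},{"linear": [0,55,170],"turn": [0,0,0],"grip": 0.2},{"linear": [0,100,170],"turn": [0,0,1],"grip": 0.2},{"linear": [5,145,170],"turn": [0,0,2],"grip": 0.2},{"linear": [10,190,170],"turn": [0,0,3],"grip": 0.2},{"linear": [20,235,170],"turn": [0,0,4],"grip": 0.2}]}}

```text
time: 4.6
tool_pos: [0.4938, 0.0297, 0.1744]
tool_rot: [3.142, 0.0, 1.717]
contact_force: [0.2, 0.1, -1.1]
opening: 0.032
```

Request:
{"name": "apply_moves", "arguments": {"increments": [{"linear": [30,40,0],"turn": [0,0,0.5],"grip": 0.2},{"linear": [80,70,0],"turn": [0,0,0.5],"grip": 0.2},{"linear": [120,100,0],"turn": [0,0,0.5],"grip": 0.2},{"linear": [135,115,0],"turn": [0,0,0.5],"grip": 0.2},{"linear": [135,115,0],"turn": [0,0,0.5],"grip": 0.2},{"linear": [135,115,0],"turn": [0,0,0.5],"grip": 0.2}]}}

```text
time: 5.2
tool_pos: [0.6288, 0.1431, 0.1732]
tool_rot: [-3.14, 0.0, 1.767]
contact_force: [0.1, -0.5, -1.8]
opening: 0.0317
```

Run:
```python
from h import *
st=cell.observe(); im=cell.read_camera("wrist"); cv2.imwrite("pics/w3.png",im[:,:,::-1]); print(st["time"],st["tool_pos"],st["tool_rot"],st["contact_force"],st["opening"])
np.savez("w3.npz",tool_pos=st["tool_pos"],tool_rot=st["tool_rot"])
```

```text
5.2 [0.62884982 0.14306493 0.17323466] [-3.13978797e+00  5.64211658e-05  1.76675795e+00] [ 0.14931014 -0.50899123 -1.77782413] 0.031690708460711856
```

View pics/w3.png

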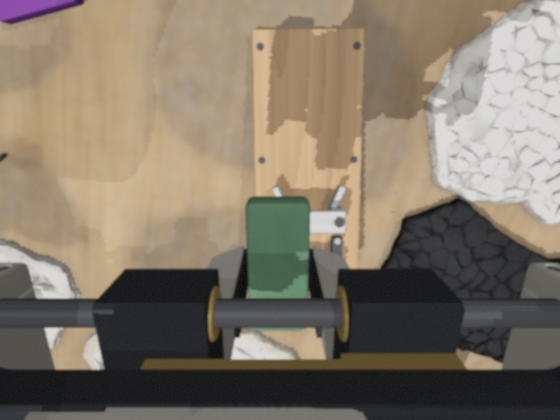

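The wrist view shows the deck's lower corners at (253,28) and (364,28), the guide tips at about (277,188) and (341,188), and the bar held square between the fingers. I refit the deck with these.

Run:
```python
from h import *
Pt,Ps=cam("top"),cam("scene"); st=dict(np.load("w3.npz")); Pw=cam("wrist",st)
dt=uncrop([(178,575),(367,533)],4.6,110,140); wv=np.array([[364,28],[253,28]])
print("tri top/wrist LL LR",tri(Pt,Pw,dt,wv).round(4), "plane", onplane(Pw,wv,.01).round(4))
ds=uncrop([(22,215),(140,285),(468,70)],5,180,140)
dl=np.array([[0,.05,0],[0,-.05,0],[.24,.05,0],[.24,-.05,0]])
d4=uncrop([(178,575),(367,533),(72,112),(270,75)],4.6,110,140)
def res(p):
    T=deckT(*p); X=dl@T[:3,:3].T+T[:3,3]; return np.r_[(proj(Pt,X)-d4).ravel(),(proj(Ps,X[[0,1,3]])-ds).ravel(),(proj(Pw,X[:2])-wv).ravel()]
r=least_squares(res,[.48,.14,.2],loss='soft_l1');print(r.x,r.fun.round(1))
T=deckT(*r.x)
g=np.array([[.138,.027,.016],[.138,-.027,.016],[.05,.05,0],[.05,-.05,0],[.138,.05,0],[.138,-.05,0]]);print("guide proj",proj(Pw,g@T[:3,:3].T+T[:3,3]).round(1))
yaw=r.x[2]
Rt=np.c_[T[:3,1],-np.cross(T[:3,2],T[:3,1])*1,-T[:3,2]]; Rt[:,1]=np.cross(Rt[:,2],Rt[:,0]); print(np.linalg.det(Rt))
Rc=R.from_euler('xyz',st["tool_rot"]); rv=(R.from_matrix(Rt)*Rc.inv()).as_rotvec(); print("turn units",np.degrees(rv)/6)
print("deck frame of tool now",np.linalg.inv(T)@np.r_[st["tool_pos"],1])
for hgt in (.06,.02,.004):
    p=T@np.array([.06,0,hgt,1]); print(hgt,((p[:3]-st["tool_pos"])*1000).round(1))
np.save("T.npy",T)
```

```text
tri top/wrist LL LR [[0.4694 0.1896 0.002 ]
 [0.4906 0.0921 0.0083]] plane [[0.4711 0.1884 0.01  ]
 [0.4902 0.0928 0.01  ]]
[0.48069807 0.1398027  0.19551302] [-0.8 -0.5  0.3  0.3 -0.1 -0.8  0.  -0.8 -0.1 -0.3 -0.5 -1.8 -1.4 -0.1
  0.5 -0.1 -2.3 -0.2]
guide proj [[337.5 186.2]
 [276.7 186.2]
 [362.4  87.2]
 [251.3  87.1]
 [358.9 184.9]
 [252.3 184.9]]
1.0000000000000002
turn units [ 0.31960991 -1.60918108 -0.00422696]
deck frame of tool now [ 0.17147527 -0.02558133  0.13618724  1.        ]
0.06 [-100.1    6.3  -93.9]
0.02 [ -93.5    7.6 -133.4]
0.004 [ -90.8    8.1 -149.1]
```

Request:
{"name": "apply_moves", "arguments": {"increments": [{"linear": [-45,3,0],"turn": [0.1,-0.5,0],"grip": 0.2},{"linear": [-85,6,-15],"turn": [0.2,-1.0,0],"grip": 0.2},{"linear": [-100,6,-50],"turn": [0.32,-1.6,0],"grip": 0.2},{"linear": [-100,6,-85],"turn": [0.32,-1.6,0],"grip": 0.2},{"linear": [-97,7,-115],"turn": [0.32,-1.6,0],"grip": 0.2},{"linear": [-93,8,-133],"turn": [0.32,-1.6,0],"grip": 0.2},{"linear": [-93,8,-133],"turn": [0.32,-1.6,0],"grip": 0.2},{"linear": [-93,8,-133],"turn": [0.32,-1.6,0],"grip": 0.2}]}}

```text
time: 6.05
tool_pos: [0.5362, 0.1502, 0.0416]
tool_rot: [2.971, -0.0, 1.765]
contact_force: [-0.8, 1.5, -1.2]
opening: 0.0321
```

Run:
```python
from h import *
T=np.load("T.npy");st=cell.observe();print(np.linalg.inv(T)@np.r_[st["tool_pos"],1], st["contact_force"],st["opening"])
for n in("scene","top"): cv2.imwrite(f"pics/{n}4.png",cell.read_camera(n)[:,:,::-1])
cv2.imwrite("pics/s4c.png",cv2.resize(cv2.imread("pics/scene4.png")[110:220,150:310],None,fx=4.5,fy=4.5,interpolation=2))
```

```text
[ 6.10451981e-02 -5.73730913e-04  2.15656154e-02  1.00000000e+00] [-0.78669598  1.46396638 -1.16939704] 0.032058529602969336
```

View pics/s4c.png

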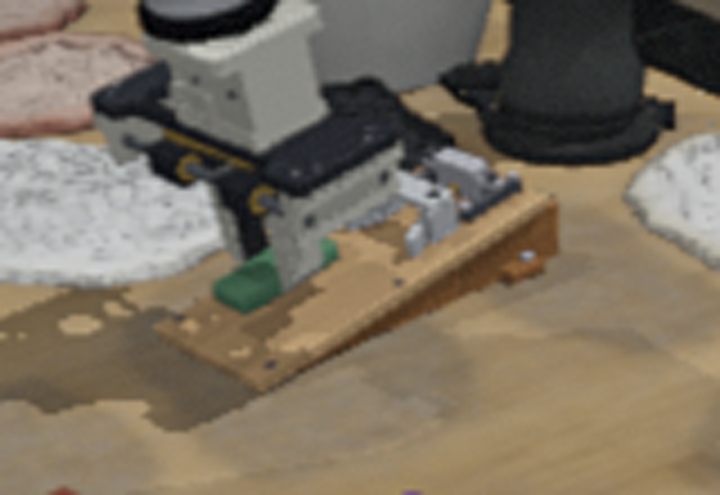

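The bar is held parallel to the slope just above the lower deck. I lower it along the deck normal.

Request:
{"name": "apply_moves", "arguments": {"increments": [{"linear": [1,0,-6],"turn": [0,0,0],"grip": 0.2},{"linear": [2,0,-12],"turn": [0,0,0],"grip": 0.2},{"linear": [2.5,0.5,-15],"turn": [0,0,0],"grip": 0.2},{"linear": [2.5,0.5,-15],"turn": [0,0,0],"grip": 0.2},{"linear": [2.5,0.5,-15],"turn": [0,0,0],"grip": 0.2}]}}

```text
time: 6.65
tool_pos: [0.5389, 0.1515, 0.0256]
tool_rot: [2.971, -0.001, 1.766]
contact_force: [-0.4, 0.1, -0.3]
opening: 0.032
```

Request:
{"name": "apply_moves", "arguments": {"increments": [{"linear": [0,0,-1],"turn": [0,0,0],"grip": 0.2},{"linear": [0,0,-1],"turn": [0,0,0],"grip": 0.2}]}}

```text
time: 6.85
tool_pos: [0.539, 0.1515, 0.0247]
tool_rot: [2.971, -0.001, 1.766]
contact_force: [0.1, 0.3, -2.4]
opening: 0.032
```

Request:
{"name": "apply_moves", "arguments": {"increments": [{"linear": [0,0,-1],"turn": [0,0,0],"grip": 0.2},{"linear": [0,0,-1],"turn": [0,0,0],"grip": 0.2}]}}

```text
time: 7.05
tool_pos: [0.5391, 0.1515, 0.0242]
tool_rot: [2.97, -0.0, 1.766]
contact_force: [-1.5, -1.3, 3.3]
opening: 0.0319
```

Contact is at the predicted height. I open slowly to release.

Request:
{"name": "apply_moves", "arguments": {"increments": [{"linear": [0,0,-0.5],"turn": [0,0,0],"grip": 0.37},{"linear": [0,0,-0.5],"turn": [0,0,0],"grip": 0.4},{"linear": [0,0,-0.5],"turn": [0,0,0],"grip": 0.46},{"linear": [0,0,-0.5],"turn": [0,0,0],"grip": 0.5},{"linear": [0,0,-0.5],"turn": [0,0,0],"grip": 0.5}]}}

```text
time: 7.55
tool_pos: [0.539, 0.1514, 0.0232]
tool_rot: [2.971, -0.0, 1.766]
contact_force: [-0.1, 0.2, 0.1]
opening: 0.0458
```

Request:
{"name": "apply_moves", "arguments": {"increments": [{"linear": [-2,0,12],"turn": [0,0,0],"grip": 0.5},{"linear": [-5,-1,30],"turn": [0,0,0],"grip": 0.5},{"linear": [-25,-5,55],"turn": [0,0,0],"grip": 0.5},{"linear": [-50,-9,65],"turn": [0,0,0],"grip": 0.0},{"linear": [-65,-12,65],"turn": [0,0,0],"grip": 0.0},{"linear": [-65,-12,65],"turn": [0,0,0],"grip": 0.0}]}}

```text
time: 8.15
tool_pos: [0.4724, 0.1393, 0.0892]
tool_rot: [2.971, -0.001, 1.766]
contact_force: [1.0, -0.0, 0.3]
opening: 0.0264
```

Run:
```python
from h import *
T=np.load("T.npy");st=cell.observe();print(st["tool_pos"],np.linalg.inv(T)@np.r_[st["tool_pos"],1], st["contact_force"],st["opening"])
for n in("scene","top"): cv2.imwrite(f"pics/{n}5.png",cell.read_camera(n)[:,:,::-1])
a=cv2.resize(cv2.imread("pics/scene5.png")[120:210,170:290],None,fx=4,fy=4,interpolation=2)
b=cv2.resize(cv2.imread("pics/top5.png")[140:270,110:200],None,fx=3.4,fy=3.4,interpolation=2)
H=max(a.shape[0],b.shape[0]);pad=lambda i:np.vstack([i,np.zeros((H-i.shape[0],i.shape[1],3),np.uint8)])
cv2.imwrite("pics/c5.png",np.hstack([pad(a),pad(b)]))
```

```text
[0.47238593 0.13928772 0.08923762] [0.00527076 0.00110963 0.07949179 1.        ] [ 1.0296834  -0.00390692  0.2514008 ] 0.026421098906719592
```

View pics/c5.png

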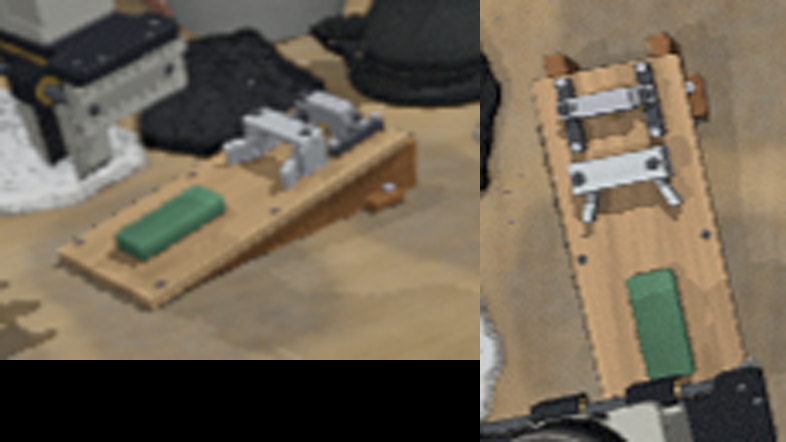

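The bar is free and lies flat, centred and pointing up the slope (top px ≈ (163,235)), with its lower end at about deck x=23 mm. Now I lower the shut fingers behind it.

Request:
{"name": "apply_moves", "arguments": {"increments": [{"linear": [0,0,0],"turn": [0,0,0],"grip": 0.0},{"linear": [1,0,-20],"turn": [0,0,0],"grip": 0.0},{"linear": [3,0,-45],"turn": [0,0,0],"grip": 0.0},{"linear": [6,0,-62],"turn": [0,0,0],"grip": 0.0},{"linear": [8,0.5,-71],"turn": [0,0,0],"grip": 0.0},{"linear": [8,0.5,-74],"turn": [0,0,0],"grip": 0.0},{"linear": [8,0.5,-74],"turn": [0,0,0],"grip": 0.0}]}}

```text
time: 8.95
tool_pos: [0.4822, 0.14, 0.0141]
tool_rot: [2.971, -0.001, 1.766]
contact_force: [-0.4, -0.2, -0.1]
opening: 0.0009
```

Run:
```python
from h import *
T=np.load("T.npy");st=cell.observe();print(st["tool_pos"],np.linalg.inv(T)@np.r_[st["tool_pos"],1], st["contact_force"],st["opening"])
cv2.imwrite("pics/scene6.png",cell.read_camera("scene")[:,:,::-1])
cv2.imwrite("pics/c6.png",cv2.resize(cv2.imread("pics/scene6.png")[120:210,150:290],None,fx=5,fy=5,interpolation=2))
```

```text
[0.48221166 0.139975   0.01405725] [ 2.18275623e-03 -1.25024402e-04  3.74190682e-03  1.00000000e+00] [-0.40234712 -0.24947922 -0.06748567] 0.00086650832047783
```

View pics/c6.png

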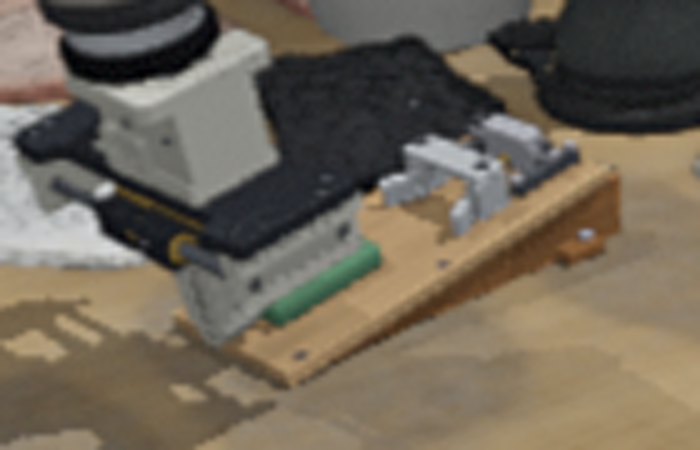

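The shut fingers stand just behind the bar. I push it up-slope in stages.

Request:
{"name": "apply_moves", "arguments": {"increments": [{"linear": [4.8,1.0,0.8],"turn": [0,0,0],"grip": 0.0},{"linear": [9.7,1.9,1.7],"turn": [0,0,0],"grip": 0.0},{"linear": [14.5,2.9,2.5],"turn": [0,0,0],"grip": 0.0},{"linear": [19.3,3.8,3.4],"turn": [0,0,0],"grip": 0.0},{"linear": [24.2,4.8,4.2],"turn": [0,0,0],"grip": 0.0},{"linear": [29.0,5.7,5.1],"turn": [0,0,0],"grip": 0.0},{"linear": [33.8,6.7,5.9],"turn": [0,0,0],"grip": 0.0},{"linear": [38.6,7.6,6.8],"turn": [0,0,0],"grip": 0.0},{"linear": [43.5,8.6,7.6],"turn": [0,0,0],"grip": 0.0},{"linear": [48.3,9.6,8.5],"turn": [0,0,0],"grip": 0.0}]}}

```text
time: 10.0
tool_pos: [0.5308, 0.1496, 0.0228]
tool_rot: [2.971, -0.001, 1.766]
contact_force: [-0.6, -0.6, -0.5]
opening: 0.0004
```

```bash
cat > look.py <<'E'
from h import *
import sys
n=sys.argv[1]
T=np.load("T.npy");st=cell.observe();print(st["time"],"deck",(np.linalg.inv(T)@np.r_[st["tool_pos"],1])[:3].round(4),"Fdeck",(T[:3,:3].T@st["contact_force"]).round(2),st["opening"])
S=cell.read_camera("scene")[:,:,::-1];U=cell.read_camera("top")[:,:,::-1];cv2.imwrite(f"pics/top_{n}.png",U);cv2.imwrite(f"pics/scene_{n}.png",S)
a=cv2.resize(S[120:200,180:290],None,fx=4.2,fy=4.2,interpolation=2)
b=cv2.resize(U[140:270,110:200],None,fx=3.6,fy=3.6,interpolation=2)
H=max(a.shape[0],b.shape[0]);pad=lambda i:np.vstack([i,np.zeros((H-i.shape[0],i.shape[1],3),np.uint8)])
cv2.imwrite(f"pics/c_{n}.png",np.hstack([pad(a),pad(b)]))
E
python3 look.py 7
```

```text
10.0 deck [ 0.0525 -0.0001  0.0039] Fdeck [-0.75 -0.45 -0.34] 0.00041468728550222446
```

View pics/c_7.png

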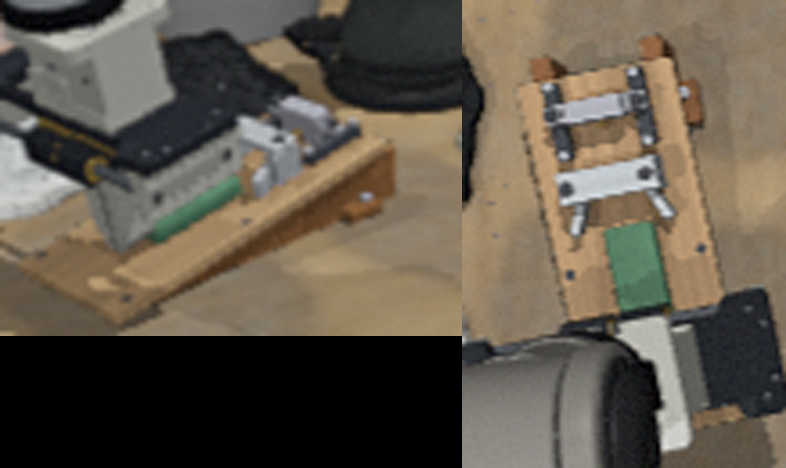

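The bar moved straight and its upper end is entering the guides. Continuing, more slowly.

Request:
{"name": "apply_moves", "arguments": {"increments": [{"linear": [2.9,0.6,0.5],"turn": [0,0,0],"grip": 0.0},{"linear": [5.8,1.1,1.0],"turn": [0,0,0],"grip": 0.0},{"linear": [8.7,1.7,1.5],"turn": [0,0,0],"grip": 0.0},{"linear": [11.6,2.3,2.0],"turn": [0,0,0],"grip": 0.0},{"linear": [14.5,2.9,2.5],"turn": [0,0,0],"grip": 0.0},{"linear": [17.4,3.4,3.0],"turn": [0,0,0],"grip": 0.0},{"linear": [20.3,4.0,3.5],"turn": [0,0,0],"grip": 0.0},{"linear": [23.2,4.6,4.1],"turn": [0,0,0],"grip": 0.0},{"linear": [26.1,5.2,4.6],"turn": [0,0,0],"grip": 0.0},{"linear": [29.0,5.7,5.1],"turn": [0,0,0],"grip": 0.0}]}}

```text
time: 11.1
tool_pos: [0.5595, 0.1553, 0.0279]
tool_rot: [2.971, -0.001, 1.766]
contact_force: [-0.7, -0.4, -0.8]
opening: 0.0003
```

```bash
python3 look.py 8
```

```text
11.1 deck [ 0.0822 -0.0001  0.004 ] Fdeck [-0.88 -0.24 -0.68] 0.0003150505687093154
```

View pics/c_8.png

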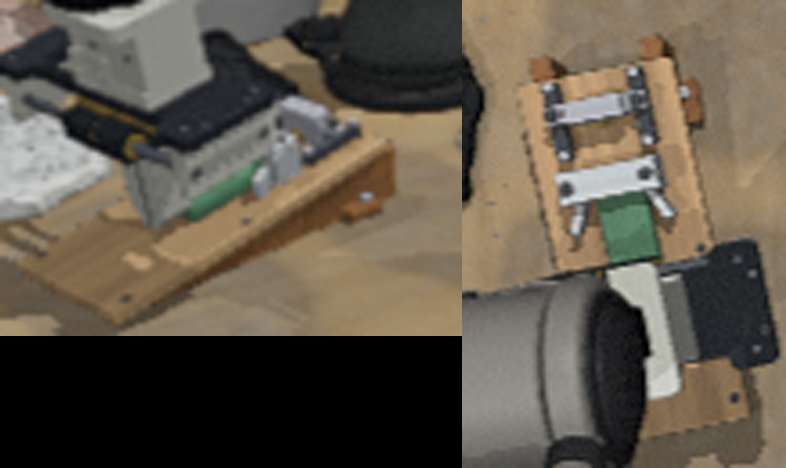

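The bar is under the bridge, running true at under 1 N. From here I go in small steps and watch the force.

Request:
{"name": "apply_moves", "arguments": {"increments": [{"linear": [1.9,0.4,0.3],"turn": [0,0,0],"grip": 0.0},{"linear": [3.9,0.8,0.7],"turn": [0,0,0],"grip": 0.0},{"linear": [5.8,1.1,1.0],"turn": [0,0,0],"grip": 0.0},{"linear": [7.7,1.5,1.4],"turn": [0,0,0],"grip": 0.0},{"linear": [9.7,1.9,1.7],"turn": [0,0,0],"grip": 0.0},{"linear": [11.6,2.3,2.0],"turn": [0,0,0],"grip": 0.0}]}}

```text
time: 11.8
tool_pos: [0.571, 0.1575, 0.0299]
tool_rot: [2.971, -0.001, 1.766]
contact_force: [-1.4, -0.7, 1.0]
opening: 0.0005
```

Request:
{"name": "apply_moves", "arguments": {"increments": [{"linear": [1.0,0.2,0.2],"turn": [0,0,0],"grip": 0.0},{"linear": [1.9,0.4,0.3],"turn": [0,0,0],"grip": 0.0}]}}

```text
time: 12.0
tool_pos: [0.5728, 0.1579, 0.0302]
tool_rot: [2.971, -0.001, 1.766]
contact_force: [-1.5, -0.7, 0.1]
opening: 0.0005
```

Request:
{"name": "apply_moves", "arguments": {"increments": [{"linear": [1.0,0.2,0.2],"turn": [0,0,0],"grip": 0.0},{"linear": [1.9,0.4,0.3],"turn": [0,0,0],"grip": 0.0}]}}

```text
time: 12.2
tool_pos: [0.5748, 0.1583, 0.0305]
tool_rot: [2.971, -0.0, 1.766]
contact_force: [-0.7, -0.2, 0.9]
opening: 0.0001
```

Request:
{"name": "apply_moves", "arguments": {"increments": [{"linear": [1.0,0.2,0.2],"turn": [0,0,0],"grip": 0.0},{"linear": [1.9,0.4,0.3],"turn": [0,0,0],"grip": 0.0}]}}

```text
time: 12.4
tool_pos: [0.5767, 0.1587, 0.0308]
tool_rot: [2.971, -0.001, 1.766]
contact_force: [-1.0, -0.3, 0.4]
opening: 0.0005
```

Request:
{"name": "apply_moves", "arguments": {"increments": [{"linear": [0.5,0.1,0.1],"turn": [0,0,0],"grip": 0.0},{"linear": [1.0,0.2,0.2],"turn": [0,0,0],"grip": 0.0}]}}

```text
time: 12.6
tool_pos: [0.5776, 0.1589, 0.0309]
tool_rot: [2.971, -0.001, 1.766]
contact_force: [-0.5, -0.7, -0.2]
opening: 0.0005
```

Request:
{"name": "apply_moves", "arguments": {"increments": [{"linear": [0.5,0.1,0.1],"turn": [0,0,0],"grip": 0.0},{"linear": [1.0,0.2,0.2],"turn": [0,0,0],"grip": 0.0}]}}

```text
time: 12.8
tool_pos: [0.5787, 0.1591, 0.0311]
tool_rot: [2.971, -0.0, 1.766]
contact_force: [-0.1, 0.6, -0.8]
opening: 0.0003
```

```bash
python3 look.py 9
```

```text
12.8 deck [ 1.02e-01 -1.00e-04  3.90e-03] Fdeck [-0.08  0.55 -0.75] 0.0003221234140954202
```

View pics/c_9.png

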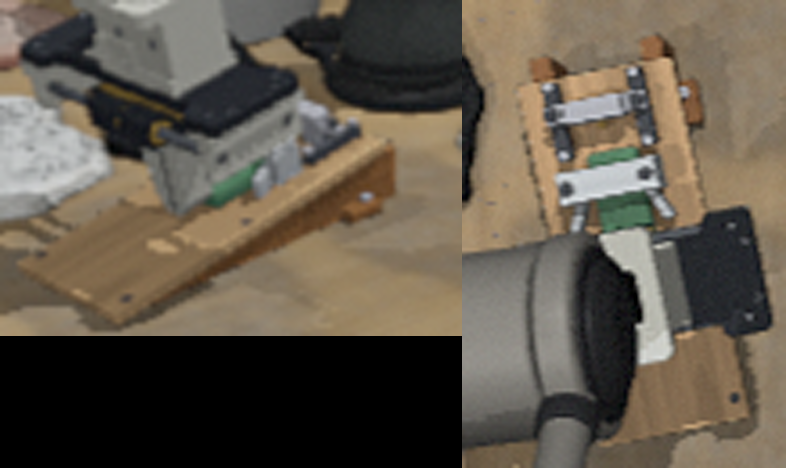

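The bar's head shows above the bridge, with the stop still some way off. I estimate the gap from the picture.

Run:
```python
from h import *
T=np.load("T.npy");Pt=cam("top");im=cv2.imread("pics/top_9.png")
c=cv2.resize(im[150:205,125:175],None,fx=10,fy=10,interpolation=2)
for x in (.186,.192,.198,.204,.210):
  for z,col in((.024,(0,0,255)),(.014,(255,0,0))):
    X=np.array([[x,.016,z],[x,-.016,z]])@T[:3,:3].T+T[:3,3]; p=((proj(Pt,X)-[125,150]+.5)*10-.5).round().astype(int)
    cv2.line(c,tuple(map(int,p[0])),tuple(map(int,p[1])),col,1); print(x,z,p.tolist())
cv2.imwrite("pics/c9b.png",c)
```

```text
0.186 0.024 [[174, 341], [315, 314]]
0.186 0.014 [[187, 340], [326, 314]]
0.192 0.024 [[169, 314], [310, 288]]
0.192 0.014 [[181, 314], [321, 288]]
0.198 0.024 [[163, 288], [304, 262]]
0.198 0.014 [[175, 288], [315, 262]]
0.204 0.024 [[157, 262], [298, 235]]
0.204 0.014 [[170, 262], [309, 236]]
0.21 0.024 [[151, 236], [293, 209]]
0.21 0.014 [[164, 236], [304, 210]]
```

View pics/c9b.png

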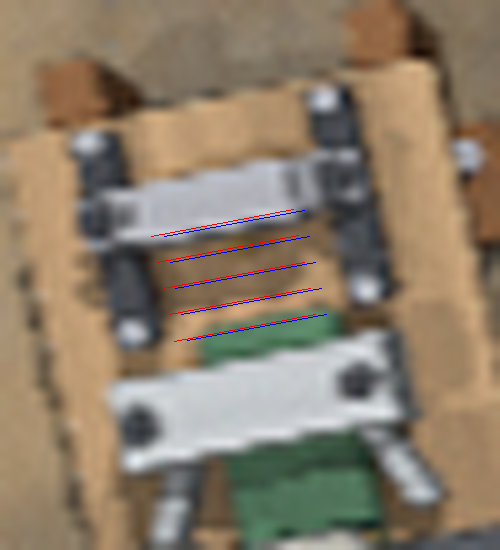

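The bar's head is at deck x≈187 mm and the stop face at about 209, so the gap is roughly 22 mm. I advance 14 mm and then creep.

Request:
{"name": "apply_moves", "arguments": {"increments": [{"linear": [1.4,0.3,0.2],"turn": [0,0,0],"grip": 0.0},{"linear": [2.7,0.5,0.5],"turn": [0,0,0],"grip": 0.0},{"linear": [4.1,0.8,0.7],"turn": [0,0,0],"grip": 0.0},{"linear": [5.4,1.1,1.0],"turn": [0,0,0],"grip": 0.0},{"linear": [6.8,1.3,1.2],"turn": [0,0,0],"grip": 0.0},{"linear": [8.1,1.6,1.4],"turn": [0,0,0],"grip": 0.0},{"linear": [9.5,1.9,1.7],"turn": [0,0,0],"grip": 0.0},{"linear": [10.8,2.1,1.9],"turn": [0,0,0],"grip": 0.0},{"linear": [12.2,2.4,2.1],"turn": [0,0,0],"grip": 0.0},{"linear": [13.5,2.7,2.4],"turn": [0,0,0],"grip": 0.0}]}}

```text
time: 13.9
tool_pos: [0.5923, 0.1618, 0.0335]
tool_rot: [2.971, -0.0, 1.766]
contact_force: [-0.5, -0.0, -0.3]
opening: 0.0009
```

```bash
python3 look.py 10;python3 - <<'E'
import cv2
cv2.imwrite("pics/c10b.png",cv2.resize(cv2.imread("pics/top_10.png")[150:205,125:175],None,fx=10,fy=10,interpolation=2))
E
```

```text
13.9 deck [ 1.161e-01 -1.000e-04  4.000e-03] Fdeck [-0.49  0.06 -0.18] 0.0008590241539830605
```

View pics/c10b.png

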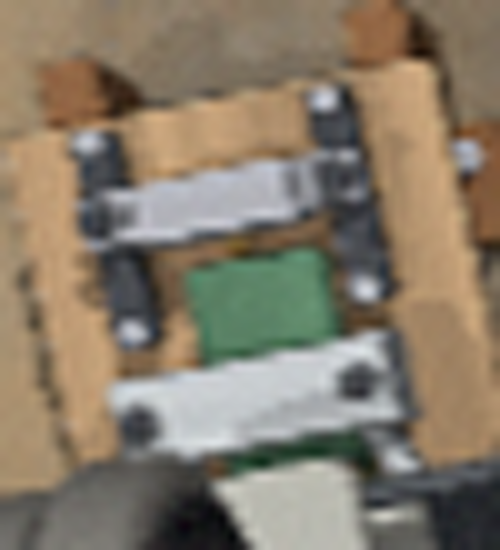

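The bar head is at about row 258 in the crop, just short of the brass feeler (238,245), with ~6–7 mm left. Creeping on.

Request:
{"name": "apply_moves", "arguments": {"increments": [{"linear": [1.0,0.2,0.2],"turn": [0,0,0],"grip": 0.0},{"linear": [1.9,0.4,0.3],"turn": [0,0,0],"grip": 0.0},{"linear": [2.9,0.6,0.5],"turn": [0,0,0],"grip": 0.0}]}}

```text
time: 14.3
tool_pos: [0.595, 0.1624, 0.034]
tool_rot: [2.971, -0.001, 1.766]
contact_force: [-1.4, -0.2, -0.3]
opening: 0.0004
```

Request:
{"name": "apply_moves", "arguments": {"increments": [{"linear": [0.5,0.1,0.1],"turn": [0,0,0],"grip": 0.0},{"linear": [1.0,0.2,0.2],"turn": [0,0,0],"grip": 0.0}]}}

```text
time: 14.5
tool_pos: [0.596, 0.1626, 0.0342]
tool_rot: [2.971, -0.001, 1.766]
contact_force: [-1.7, -0.5, -0.3]
opening: 0.0005
```

Request:
{"name": "apply_moves", "arguments": {"increments": [{"linear": [0.5,0.1,0.1],"turn": [0,0,0],"grip": 0.0},{"linear": [1.0,0.2,0.2],"turn": [0,0,0],"grip": 0.0}]}}

```text
time: 14.7
tool_pos: [0.597, 0.1628, 0.0344]
tool_rot: [2.971, -0.001, 1.766]
contact_force: [-0.4, 0.1, -0.0]
opening: 0.0007
```

Request:
{"name": "apply_moves", "arguments": {"increments": [{"linear": [0.4,0.1,0.1],"turn": [0,0,0],"grip": 0.0},{"linear": [0.6,0.1,0.1],"turn": [0,0,0],"grip": 0.0}]}}

```text
time: 14.9
tool_pos: [0.5977, 0.1629, 0.0345]
tool_rot: [2.971, -0.001, 1.766]
contact_force: [-0.0, -0.1, 0.6]
opening: 0.0001
```

Request:
{"name": "apply_moves", "arguments": {"increments": [{"linear": [0.4,0.1,0.1],"turn": [0,0,0],"grip": 0.0},{"linear": [0.6,0.1,0.1],"turn": [0,0,0],"grip": 0.0}]}}

```text
time: 15.1
tool_pos: [0.5978, 0.163, 0.0346]
tool_rot: [2.972, -0.001, 1.766]
contact_force: [-1.8, -1.1, 1.9]
opening: 0.0002
```

The TCP stalled, so that looks like the stop. Now smaller steps.

Request:
{"name": "apply_moves", "arguments": {"increments": [{"linear": [0.2,0,0],"turn": [0,0,0],"grip": 0.0},{"linear": [0.2,0,0],"turn": [0,0,0],"grip": 0.0}]}}

```text
time: 15.3
tool_pos: [0.5978, 0.163, 0.0345]
tool_rot: [2.972, -0.001, 1.766]
contact_force: [-5.1, -0.9, 2.9]
opening: 0.0006
```

Request:
{"name": "apply_moves", "arguments": {"increments": [{"linear": [0.3,0.1,0],"turn": [0,0,0],"grip": 0.0},{"linear": [0.3,0.1,0],"turn": [0,0,0],"grip": 0.0}]}}

```text
time: 15.5
tool_pos: [0.5978, 0.163, 0.0344]
tool_rot: [2.973, -0.001, 1.766]
contact_force: [-6.0, -1.0, 2.3]
opening: 0.0007
```

Request:
{"name": "apply_moves", "arguments": {"increments": [{"linear": [0.3,0.1,0.1],"turn": [0,0,0],"grip": 0.0},{"linear": [0.3,0.1,0.1],"turn": [0,0,0],"grip": 0.0}]}}

```text
time: 15.7
tool_pos: [0.5979, 0.163, 0.0344]
tool_rot: [2.973, -0.0, 1.766]
contact_force: [-6.5, -2.1, 3.6]
opening: 0.0006
```

Request:
{"name": "apply_moves", "arguments": {"increments": [{"linear": [0.3,0.1,0.1],"turn": [0,0,0],"grip": 0.0},{"linear": [0.5,0.1,0.1],"turn": [0,0,0],"grip": 0.0}]}}

```text
time: 15.9
tool_pos: [0.5979, 0.163, 0.0344]
tool_rot: [2.974, -0.001, 1.766]
contact_force: [-7.8, -3.1, 3.8]
opening: 0.0005
```

Request:
{"name": "apply_moves", "arguments": {"increments": [{"linear": [0.2,0,0.1],"turn": [0,0,0],"grip": 0.0},{"linear": [0.4,0.1,0.1],"turn": [0,0,0],"grip": 0.0}]}}

```text
time: 16.1
tool_pos: [0.5979, 0.163, 0.0343]
tool_rot: [2.975, -0.0, 1.766]
contact_force: [-9.9, -2.9, 4.5]
opening: 0.0002
```

Force along the slope is ≈9.4 N. I add a touch and hold steady.

Request:
{"name": "apply_moves", "arguments": {"increments": [{"linear": [0.2,0,0.1],"turn": [0,0,0],"grip": 0.0},{"linear": [0.2,0,0.1],"turn": [0,0,0],"grip": 0.0},{"linear": [0.2,0,0.1],"turn": [0,0,0],"grip": 0.0}]}}

```text
time: 16.4
tool_pos: [0.5979, 0.163, 0.0344]
tool_rot: [2.976, -0.001, 1.766]
contact_force: [-8.8, -3.0, 5.1]
opening: 0.0004
```

Request:
{"name": "apply_moves", "arguments": {"increments": [{"linear": [0,0,0],"turn": [0,0,0],"grip": 0.0},{"linear": [0,0,0],"turn": [0,0,0],"grip": 0.0},{"linear": [0,0,0],"turn": [0,0,0],"grip": 0.0},{"linear": [0,0,0],"turn": [0,0,0],"grip": 0.0},{"linear": [0,0,0],"turn": [0,0,0],"grip": 0.0}]}}

```text
time: 16.9
tool_pos: [0.5979, 0.163, 0.0344]
tool_rot: [2.976, -0.001, 1.766]
contact_force: [-10.1, -2.2, 4.0]
opening: 0.0005
```

Request:
{"name": "apply_moves", "arguments": {"increments": [{"linear": [0,0,0],"turn": [0,0,0],"grip": 0.0},{"linear": [0,0,0],"turn": [0,0,0],"grip": 0.0},{"linear": [0,0,0],"turn": [0,0,0],"grip": 0.0},{"linear": [0,0,0],"turn": [0,0,0],"grip": 0.0},{"linear": [0,0,0],"turn": [0,0,0],"grip": 0.0}]}}

```text
time: 17.4
tool_pos: [0.5979, 0.163, 0.0343]
tool_rot: [2.976, -0.001, 1.766]
contact_force: [-9.3, -2.0, 4.8]
opening: 0.0006
```

```bash
python3 look.py 11;python3 - <<'E'
import cv2
cv2.imwrite("pics/c11b.png",cv2.resize(cv2.imread("pics/top_11.png")[150:205,125:175],None,fx=10,fy=10,interpolation=2))
E
```

```text
17.4 deck [0.1219 0.     0.0038] Fdeck [-8.57 -0.18  6.3 ] 0.0005836637706857198
```

View pics/c11b.png

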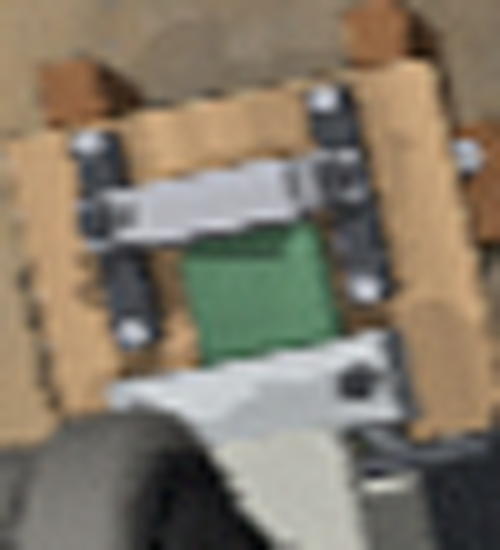

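The bar's head is flush with the stop all across, with no gap and the feeler hidden. About 6 N of the force acts square to the deck, which would waste some of the push in friction. I ease that off and bring the slope force to ~10 N.

Request:
{"name": "apply_moves", "arguments": {"increments": [{"linear": [0,0,0.4],"turn": [0,0,0],"grip": 0.0},{"linear": [0,0,0.7],"turn": [0,0,0],"grip": 0.0},{"linear": [0,0,0.7],"turn": [0,0,0],"grip": 0.0}]}}

```text
time: 17.8
tool_pos: [0.5979, 0.163, 0.0344]
tool_rot: [2.976, -0.001, 1.766]
contact_force: [-6.9, -2.5, 0.5]
opening: 0.0002
```

Request:
{"name": "apply_moves", "arguments": {"increments": [{"linear": [0,0,0.4],"turn": [0,0,0],"grip": 0.0},{"linear": [0,0,0.7],"turn": [0,0,0],"grip": 0.0},{"linear": [0,0,0.7],"turn": [0,0,0],"grip": 0.0}]}}

```text
time: 18.1
tool_pos: [0.5979, 0.1629, 0.035]
tool_rot: [2.976, -0.001, 1.766]
contact_force: [-6.2, -2.7, -1.5]
opening: 0.0005
```

Request:
{"name": "apply_moves", "arguments": {"increments": [{"linear": [0.3,0.1,0.1],"turn": [0,0,0],"grip": 0.0},{"linear": [0.6,0.1,0.2],"turn": [0,0,0],"grip": 0.0},{"linear": [0.6,0.1,0.2],"turn": [0,0,0],"grip": 0.0}]}}

```text
time: 18.4
tool_pos: [0.5979, 0.1629, 0.0348]
tool_rot: [2.978, -0.001, 1.766]
contact_force: [-8.6, -2.3, -1.4]
opening: 0.0004
```

Request:
{"name": "apply_moves", "arguments": {"increments": [{"linear": [0.2,0,0.1],"turn": [0,0,0],"grip": 0.0},{"linear": [0.3,0.1,0.1],"turn": [0,0,0],"grip": 0.0},{"linear": [0.3,0.1,0.1],"turn": [0,0,0],"grip": 0.0}]}}

```text
time: 18.7
tool_pos: [0.5979, 0.1629, 0.0348]
tool_rot: [2.978, -0.001, 1.766]
contact_force: [-8.3, -2.7, -1.2]
opening: 0.0006
```

Request:
{"name": "apply_moves", "arguments": {"increments": [{"linear": [0.2,0,0],"turn": [0,0,0],"grip": 0.0},{"linear": [0.3,0.1,0.1],"turn": [0,0,0],"grip": 0.0},{"linear": [0.3,0.1,0.1],"turn": [0,0,0],"grip": 0.0},{"linear": [0.3,0.1,0.1],"turn": [0,0,0],"grip": 0.0}]}}

```text
time: 19.1
tool_pos: [0.5979, 0.163, 0.0347]
tool_rot: [2.979, -0.001, 1.766]
contact_force: [-8.2, -3.0, -1.9]
opening: 0.0006
```

Request:
{"name": "apply_moves", "arguments": {"increments": [{"linear": [0,0,0],"turn": [0,0,0],"grip": 0.0},{"linear": [0,0,0],"turn": [0,0,0],"grip": 0.0},{"linear": [0,0,0],"turn": [0,0,0],"grip": 0.0},{"linear": [0,0,0],"turn": [0,0,0],"grip": 0.0},{"linear": [0,0,0],"turn": [0,0,0],"grip": 0.0}]}}

```text
time: 19.6
tool_pos: [0.5979, 0.163, 0.0347]
tool_rot: [2.979, -0.001, 1.766]
contact_force: [-8.9, -3.3, -2.3]
opening: 0.0003
```

Request:
{"name": "apply_moves", "arguments": {"increments": [{"linear": [0,0,0],"turn": [0,0,0],"grip": 0.0},{"linear": [0,0,0],"turn": [0,0,0],"grip": 0.0},{"linear": [0,0,0],"turn": [0,0,0],"grip": 0.0},{"linear": [0,0,0],"turn": [0,0,0],"grip": 0.0},{"linear": [0,0,0],"turn": [0,0,0],"grip": 0.0}]}}

```text
time: 20.1
tool_pos: [0.5979, 0.163, 0.0347]
tool_rot: [2.979, -0.001, 1.766]
contact_force: [-8.8, -3.4, -1.3]
opening: 0.0006
```

Request:
{"name": "apply_moves", "arguments": {"increments": [{"linear": [0.2,0,0],"turn": [0,0,0],"grip": 0.0},{"linear": [0.3,0,0],"turn": [0,0,0],"grip": 0.0},{"linear": [0.3,0,0],"turn": [0,0,0],"grip": 0.0},{"linear": [0.3,0,0],"turn": [0,0,0],"grip": 0.0},{"linear": [0.3,0,0],"turn": [0,0,0],"grip": 0.0}]}}

```text
time: 20.6
tool_pos: [0.5979, 0.1629, 0.0346]
tool_rot: [2.98, -0.001, 1.766]
contact_force: [-10.2, -2.9, -2.0]
opening: 0.0007
```

Request:
{"name": "apply_moves", "arguments": {"increments": [{"linear": [0,0,0],"turn": [0,0,0],"grip": 0.0},{"linear": [0,0,0],"turn": [0,0,0],"grip": 0.0},{"linear": [0,0,0],"turn": [0,0,0],"grip": 0.0},{"linear": [0,0,0],"turn": [0,0,0],"grip": 0.0},{"linear": [0,0,0],"turn": [0,0,0],"grip": 0.0}]}}

```text
time: 21.1
tool_pos: [0.5979, 0.1629, 0.0346]
tool_rot: [2.98, -0.001, 1.766]
contact_force: [-9.1, -2.9, -1.7]
opening: 0.0004
```

The push held at about 10 N. I back straight off down the slope, then lift away.

Request:
{"name": "apply_moves", "arguments": {"increments": [{"linear": [-1.0,-0.2,-0.2],"turn": [0,0,0],"grip": 0.0},{"linear": [-2.0,-0.4,-0.3],"turn": [0,0,0],"grip": 0.0},{"linear": [-4.0,-0.8,-0.7],"turn": [0,0,0],"grip": 0.0},{"linear": [-8.0,-1.6,-1.0],"turn": [0,0,0],"grip": 0.0},{"linear": [-16,-3,-2.0],"turn": [0,0,0],"grip": 0.0},{"linear": [-30,-6,-3],"turn": [0,0,0],"grip": 0.0},{"linear": [-45,-9,15],"turn": [0,0,0],"grip": 0.0},{"linear": [-60,-12,50],"turn": [0,0,0],"grip": 0.0},{"linear": [-75,-15,90],"turn": [0,0,0],"grip": 0.0},{"linear": [-90,-18,130],"turn": [0,0,0],"grip": 0.0}]}}

```text
time: 22.1
tool_pos: [0.5107, 0.1456, 0.1683]
tool_rot: [2.97, -0.001, 1.766]
contact_force: [-0.0, -0.6, -0.1]
opening: 0.0006
```

Request:
{"name": "apply_moves", "arguments": {"increments": [{"linear": [-15,-45,10],"turn": [0,0,0],"grip": 0.0},{"linear": [-15,-90,20],"turn": [0,0,0],"grip": 0.0},{"linear": [-15,-130,20],"turn": [0,0,0],"grip": 0.0},{"linear": [-15,-130,20],"turn": [0,0,0],"grip": 0.0},{"linear": [-15,-130,20],"turn": [0,0,0],"grip": 0.0}]}}

```text
time: 22.6
tool_pos: [0.4965, 0.015, 0.1871]
tool_rot: [2.97, -0.001, 1.763]
contact_force: [0.5, 0.2, -0.4]
opening: 0.0006
```

```bash
python3 look.py 12;python3 - <<'E'
import cv2,numpy as np
t=cv2.imread("pics/top_12.png");s=cv2.imread("pics/scene_12.png")
a=cv2.resize(t[150:215,120:180],None,fx=6,fy=6,interpolation=2);b=cv2.resize(s[135:195,215:285],None,fx=6,fy=6,interpolation=2)
cv2.imwrite("pics/c12b.png",np.hstack([a,np.vstack([b,np.zeros((a.shape[0]-b.shape[0],b.shape[1],3),np.uint8)])]))
E
```

```text
22.6 deck [ 0.0214 -0.1255  0.1761] Fdeck [ 0.46  0.13 -0.51] 0.0005910390059352315
```

View pics/c12b.png

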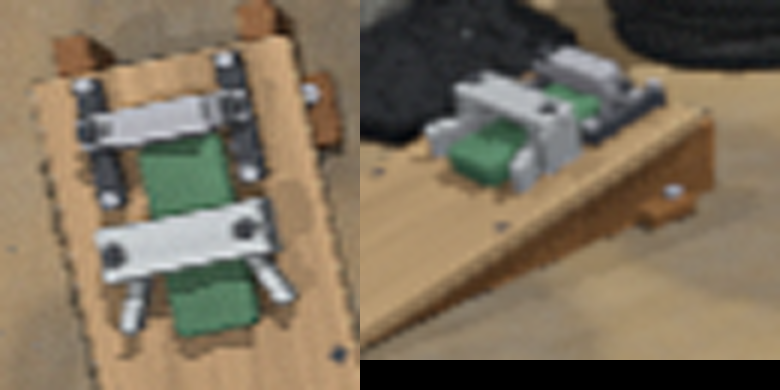

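View pics/top_12.png

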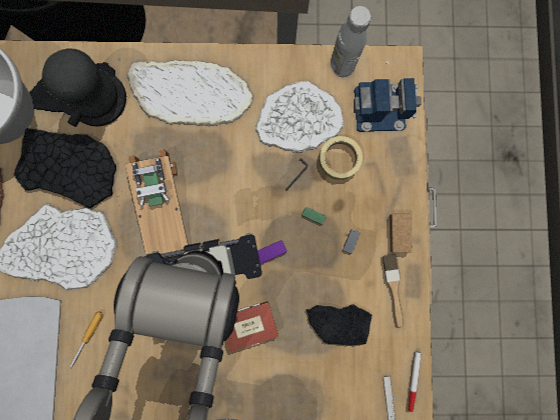

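The bar lies under the bridge with its head against the stop (crop (185,138), no gap and no feeler visible). Its lower end is at the guide mouth, and the other things are where they were. Handing in.

```bash
python3 -c "
from cell import *
print(hand_in())"
```

```text
the job is handed in; nothing more can be done
None
```

The bar is in the jig, against the top stop, and the job was handed in at about 22.6 s.

- **Placing:** I picked up the larger green bar, laid it flat on the lower ramp pointing up the slope, and let go. It stayed where I put it.
- **Pushing and seating:** I pushed it with the shut fingers, under the bridge, until it stopped. The final push was about 9 to 10 N along the slope for around 2 s. The total reading stayed under about 12 N, well below 18 N.
- **Last checks:** After the hand was away, the top and scene views showed no gap at the stop and the feeler hidden. By finger position its lower end lies at deck x ≈ 131 mm, inside the 110–136 mm range. The force on the tool read about zero, and the other things looked undisturbed.

**What disagreed:**
- The first second or so of pushing at the stop also carried about 6 N square to the deck. I eased that off and repeated the seating push.
- The camera put the stop face at about 209 mm, while touch suggests about 206 mm. That is roughly what the calibration allows.
- I read the feeler only from the pictures, not from a sensor.

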